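# Jack up the front of a bench shaker and hold it there

### The arm

A 7-joint arm with a two-finger parallel gripper is mounted at the origin on a cart in front of the work surface, level with it; the furniture and walls round the work are solid. World frame = base frame: x ahead of the robot, y to its left, z up, the work surface at z = 0. Lengths are in m, angles in degrees, forces in N, time in s.
With the tool pointing down it reaches from about 0.425 to 0.875 m from the base axis. Payload 4.7 kg.
Tool frame: the origin (TCP) lies on the centre line of the jaws, within the pads' length; the fingertips stand env.nose_length ahead of it and the grasp point (between the pads) lies 8 mm behind it (env.nose_length is the distance from the TCP to the fingertips, in m); y points along the fingers, z is the direction in which the jaws open and shut, and the axes are right-handed (so a half turn about y gives the same grasp; the last joint's range is limited). The gripper opens to 87 mm and grips with 3 to 60 N. Pads are 19 mm wide; open, the fingers measure 117 mm over their backs; the gripper's body (75 mm by 190 mm) begins 51 mm behind the grasp point.
Start: joints at [-66.973, 18.392, -4.016, 83.108, 1.295, 78.541, -3.26], TCP at [0.246, 0.602, 0.234] pointing down, gripper open.
Joint ranges: [-163.93, 163.93], [-17.29, 119.83], [-79.2, 71.16], [3.27, 140.29], [-89.18, 269.18], [5.43, 117.66], [-154.24, 154.24]. Speed limits (degrees/s): [147.25, 147.25, 180, 180, 180, 180, 180].

### API

Orientations are given as [roll, pitch, yaw] about the fixed x, y, z axes, in that order (R = Rz(yaw) Ry(pitch) Rx(roll)).
In Python, from cell import env, read_camera, camera_info, job, models gives the robot as it stands.
- The arm moves only by the tool move_arm, never from a script. Its argument "moves" is a list of rows, each a list of 6 numbers: the shift along the tool's x, y, z in mm, then the turn, a rotation vector about the tool's x, y, z in degrees. In form: [[x, y, z, ax, ay, az], ...]. A call has 1 to 20 rows; each row is the pose to reach, as a shift and turn from the pose commanded when the call began, along the tool's axes at that moment; what a row does not reach only later rows make up. A row lasts 1/12 s, in which the tool goes at most 41.7 mm and 7.16 degrees, less where a joint would pass 70% of its speed; a pose out of reach is approached as far as the arm can. A call with a gripper value outside its range is refused whole. "claw" is the finger opening in mm, from 0 to 87, set as the call begins (left out, the last holds). The fingers move at their own pace and stop on an object; "newtons" is the grip in N (left out, the last holds). Time passes only in rows, so rows that repeat a pose let the fingers close. It gives the time, the measured TCP pose, the force and the opening at its end, in the units of the state.
- env.get_obs(): the state, without advancing time (a new reading comes with each control period).
- read_camera(name): name is "scene" or "top"; returns (picture, depth): 480x640x3 uint8, red, green, blue; 480x640 float32, m along the optical axis (not along the pixel's ray), 0 where there is no reading.
- camera_info(name): a dict with "fx", "fy", "cx", "cy" (pixels), "distortion" ([k1, k2, p1, p2, k3] as OpenCV has them; the pictures are not rectified), "R" (3x3) and "t" (3): a world point X has camera coordinates R X + t. Camera axes: x right, y down, z forward; pixel columns grow to the right and rows downward; lengths in m; the calibration is good to about 2 mm. A picture is of the moment at which its call begins. camera_info takes no time and is no camera call.
- job.sign_off(): hands the job in, once; it reports no verdict.
Trained networks look in the newest picture that a camera, given by its name, has taken for a name from the list of things; names that differ only in an ending like _2 or _b are one class to them, and where a whole thing is asked for, a point or a joint stands for the part that bears it (a point fixed in the world has none). Each returns a list of dicts, best first, with "score" (0 to 1); they miss things now and then, are a little off and sometimes report something else, mostly with a low value. They report only what shows in the picture. A call takes as long as a camera call. They do not tell look-alikes from the thing itself.
- models.spot_in(target, camera): "point" ([x, y, z] in m, in world coordinates, good to about 4 mm: the middle of the surface that is visible of it).
- models.cut_out(target, camera): "mask" (480x640 bool, what is visible of it).
The state is a dict: "time_s": time; "qpos": joint angles; "joint_velocities": joint speeds; "effort": joint torques, N m; "tool_pos": TCP position; "tool_rot": TCP orientation; "force": force on the tool from outside, world axes, zero at the start; "wrist_torque": the same for the moment, N m; "grip_width": finger opening in m.
Only numpy, scipy, OpenCV 4.12 (cv2) and the standard library are available. Lean on these libraries where they do the work, as an engineer would, in place of code of your own. Each camera call takes 0.05 s, during which the arm holds its last target.

### The job

The front feet of the bench shaker need cleaning: stand the small lever jack with its saddle right under the shaker's lift point (the ringed lug at the middle of its front), press the jack's handle fully down once as a trial stroke, let it come all the way up again so that the shaker is back on its feet, then press it fully down a second time and finish while holding it down, with the shaker's front up on the saddle. Treat the shaker gently: raise it and let it down slowly and smoothly (do not let it drop), do not knock or shove it, never touch it or the rack of tubes on it with the arm, and keep the rack standing in its place. Leave the trough, the tape roll and the strip plate where they are.

Things in the scene. Friction and masses are not known exactly. Their poses are not given: they have to be found in the camera images.
- jack_grip (a point): middle of the grey pump housing of the loose lever jack (0.8 kg), 38 mm above the table. The housing is an upright block 44 long (x) x 36 wide (y) mm, its top 58 mm above the table, and stands on the jack's 8 mm base plate; grip it across y, from above, to carry the jack. x points along the jack to its saddle, y to its left, z up
- saddle_top (a point): centre of the top face of the jack's saddle, a polished steel disc 40 mm across on which the lift pad slides easily (as the shaker tilts, the pad moves about 8 mm to the shaker's back), 80 mm from the housing's middle along the jack's +x. With the handle up it is 54 mm above the table. It rises 26 mm as the handle goes fully down. Same axes as the jack
- handle_pad (a point): middle of the top face of the flat black pad (36 along the handle x 44 x 14 mm) at the handle's end. The handle's hinge is 29 mm behind the housing's middle (along -x), 50 mm above the table; the pad's middle is 95 mm from it along -x, its face 7 mm above that line. Up: the handle slopes up 0.42 rad, pad face about 95 mm above the table. Down: level, face 57 mm above the table
- jack_handle (a joint): angle of the jack's handle: 0 = fully up, 0.42 rad = fully down (firm stop). It drives the saddle up in proportion, 26 mm in all. A spring and the load bring it up again when it is let go; about 3 N on the pad starts it and about 10 N holds it down with the shaker on the saddle
- jack: the same jack; origin on the table under its base, 5 mm from the housing's middle along +x; same axes. The steel base plate is 225 x 64 mm; it reaches 102 mm from the housing's middle towards the saddle and 123 mm the other way, under the whole handle, so pressing the handle does not tip the jack
- shaker: loose bench shaker, 1.4 kg: a white box 150 deep (x) x 200 wide (y) mm on four rubber feet 16 mm high, with a grey top platform with a low rim, 95 mm high in all. Origin on the table under its middle; -x points to its front, where the lift lug sticks out
- lift_pad (a point): the lift point: centre of the underside of a round pad (18 mm across) under the steel lug at the middle of the shaker's front, 28 mm out from the front face. The lug is 44 mm wide, reaches 50 mm out; a raised ring on its top (76 mm high) marks the pad's place. At rest the underside is 62 mm above the table, 8 mm over the lowered saddle; handle down raises it about 18 mm. Axes as the shaker's
- shaker_top (a point): middle of the shaker's top platform, 88 mm above the table; the rim round it is 7 mm higher
- rack: blue rack of capped tubes, 69 x 138 x 85 mm high, standing loose on the shaker's platform; origin in the middle of its underside
- trough: bystander: small white reagent trough, 46 x 92 x 24 mm, on the table
- tape: bystander: roll of label tape, 96 mm across, 25 mm high, lying on the table
- plate: bystander: strip plate in a red frame, 85 x 128 x 15 mm, on the table
Not all that is in view belongs to the job. Leave any orange look-alike of the rack alone.

How it is judged:
By the outcome, as a careful person would: the job done as asked, in the order asked, and still so for the second after the job is handed in, while the arm keeps its last pose, push and grip.
It also fails if it takes over 54 s, if anything falls off the work surface, if the arm or the gripper's body presses on something with over 40 N, if the wrist force passes 120 N, or if a joint passes its speed limit or range.

## Working session

There is one attempt and no reset: what is moved stays moved. The work goes in short steps, Python scripts to look and compute and a tool call to move; the robot and the scene stay as the last step left them, time stands still between calls to the robot, and variables do not carry over. Pictures are saved under pics/ and viewed, and the job is handed in when it is done.

Besides the shell and the picture viewer there is one more tool, called after "Call:" as name(argument=value, ...), one argument or row to a line, values as JSON. move_arm: Moves the arm, as the interface text tells. Its arguments: {"type":"object","properties":{"moves":{"type":"array","items":{"type":"array","items":{"type":"number"}}},"claw":{"type":"number"},"newtons":{"type":"number"}},"required":["moves"]}

```bash
mkdir -p pics; ls; cat > h.py <<'E'
import numpy as np, cv2
from cell import env, read_camera, camera_info, job, models
from scipy.spatial.transform import Rotation as Ro
def unproj(cam,u,v,d):
    c=camera_info(cam);K=np.array([[c['fx'],0,c['cx']],[0,c['fy'],c['cy']],[0,0,1.]])
    p=cv2.undistortPoints(np.stack([np.ravel(u),np.ravel(v)],-1).astype(float).reshape(-1,1,2),K,np.array(c['distortion'])).reshape(-1,2)
    X=np.c_[p,np.ones(len(p))]*np.ravel(d)[:,None]
    return (X-np.array(c['t']))@np.array(c['R'])
def proj(cam,X):
    c=camera_info(cam);K=np.array([[c['fx'],0,c['cx']],[0,c['fy'],c['cy']],[0,0,1.]])
    return cv2.projectPoints(np.array(X,float).reshape(-1,3),cv2.Rodrigues(np.array(c['R']))[0],np.array(c['t'],float),K,np.array(c['distortion']))[0].reshape(-1,2)
def save(n,p): cv2.imwrite('pics/'+n,p[...,::-1])
E
python3 - <<'E'
from h import *
o=env.get_obs();print(o,env.nose_length)
for c in ('scene','top'):
    p,d=read_camera(c);save(c+'0.png',p);np.save(c+'0.npy',d);np.save(c+'0p.npy',p)
    for n in ['jack_grip','saddle_top','handle_pad','lift_pad','shaker_top','rack','jack','shaker','tape','trough','plate']:
        try:print(c,n,[(np.round(r['point'],3),round(r['score'],2)) for r in models.spot_in(n,c)])
        except Exception as e:print(n,e)
E
```

```text
pics
{'time_s': 0.0, 'qpos': array([-66.97215459,  18.44003008,  -4.01457057,  83.17420271,
         1.29681383,  78.54103262,  -3.26067148]), 'joint_velocities': array([ 0.12977249, -0.02443599,  0.11597526,  0.02157136, -0.01863853,
       -0.06132637,  0.07035275]), 'effort': array([-1.01224086e-04, -4.91282380e+01, -4.04080097e-01, -3.12541044e+01,
       -6.39673742e-02,  4.36190399e-02,  1.78736200e-04]), 'tool_pos': array([0.24567247, 0.60121357, 0.2324565 ]), 'tool_rot': array([-9.01099256e+01, -7.80625417e-03, -2.22193250e+01]), 'force': array([-0.34902184, -0.57102579, -0.30247214]), 'wrist_torque': array([ 0.00476861, -0.00119324,  0.02178108]), 'grip_width': 0.08704911654672809} 0.011
scene jack_grip [(array([ 0.427, -0.309,  0.009]), 0.79)]
scene saddle_top [(array([ 0.53 , -0.266,  0.051]), 0.43)]
scene handle_pad [(array([ 0.35 , -0.321,  0.091]), 0.96)]
scene lift_pad [(array([ 0.682, -0.011,  0.078]), 0.77)]
scene shaker_top [(array([ 0.678, -0.014,  0.082]), 0.74)]
scene rack [(array([ 0.697, -0.211,  0.046]), 0.96), (array([0.327, 0.249, 0.048]), 0.84), (array([0.7
[... 361 characters left out ...]
, -0.292,  0.01 ]), 0.83)]
top saddle_top [(array([ 0.527, -0.265,  0.056]), 0.59)]
top handle_pad [(array([ 0.352, -0.315,  0.092]), 0.97)]
top lift_pad [(array([0.687, 0.038, 0.089]), 0.76)]
top shaker_top [(array([0.689, 0.041, 0.086]), 0.73)]
top rack [(array([0.728, 0.059, 0.138]), 0.93), (array([ 0.703, -0.206,  0.05 ]), 0.84), (array([ 0.352, -0.313,  0.09 ]), 0.68), (array([0.339, 0.254, 0.052]), 0.62)]
top jack [(array([ 0.432, -0.293,  0.007]), 0.77)]
top shaker [(array([0.689, 0.045, 0.087]), 0.64)]
top tape [(array([0.624, 0.361, 0.026]), 0.96)]
top trough [(array([0.47, 0.27, 0.01]), 0.77), (array([0.73 , 0.059, 0.139]), 0.19)]
top plate [(array([ 0.575, -0.446,  0.009]), 0.89)]
```

View pics/scene0.png

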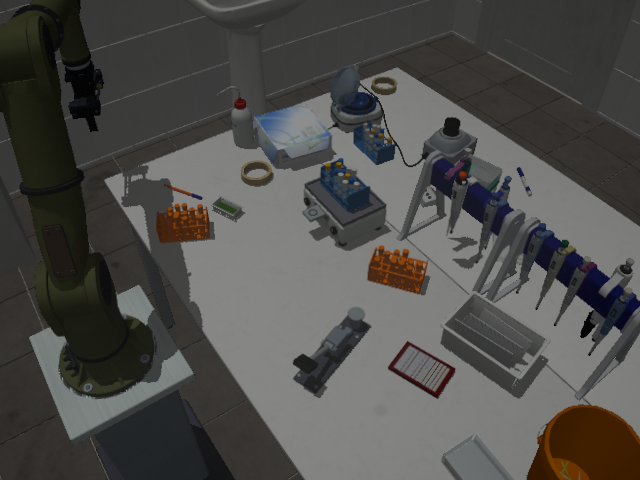

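View pics/top0.png

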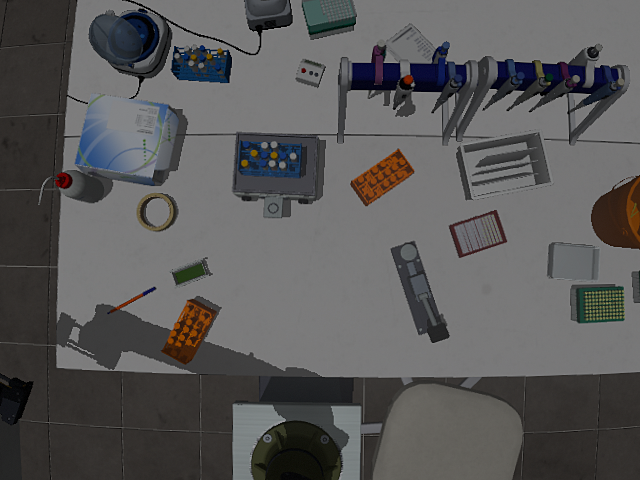

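```bash
python3 - <<'E'
from h import *
p=np.load('top0p.npy');d=np.load('top0.npy')
a=cv2.resize(p[225:355,370:470],None,fx=4,fy=4,interpolation=cv2.INTER_CUBIC)
b=cv2.resize(p[125:230,225:330],None,fx=4,fy=4,interpolation=cv2.INTER_CUBIC)
H=max(a.shape[0],b.shape[0]);im=np.zeros((H,a.shape[1]+b.shape[1],3),np.uint8)
im[:a.shape[0],:a.shape[1]]=a;im[:b.shape[0],a.shape[1]:]=b
im=np.clip(im*1.6,0,255).astype(np.uint8);im=im[:600,:800] if H>600 else im
save('crop1.png',im);print(im.shape)
vv,uu=np.mgrid[0:480,0:640]
X=unproj('top',uu,vv,d).reshape(480,640,3);np.save('X0.npy',X)
j=(uu>380)&(uu<460)&(vv>235)&(vv<350)
# housing top z~.058, saddle .054
base=j&(X[...,2]>0.004)&(X[...,2]<0.13)
q=X[base];r=cv2.minAreaRect((q[:,:2]*1000).astype(np.float32));print('jack rect',r)
for lo,hi in((.004,.014),(.045,.065),(.065,.12)):
    m=base&(X[...,2]>lo)&(X[...,2]<hi);print(lo,m.sum(),X[m].mean(0) if m.any() else 0)
s=j&(X[...,2]>.044)&(X[...,2]<.062)&(X[...,0]>.49)
print('saddle',s.sum(),X[s].mean(0),cv2.minEnclosingCircle((X[s][:,:2]*1000).astype(np.float32)))
l=(uu>255)&(uu<292)&(vv>190)&(vv<222)&(X[...,2]>.06)&(X[...,2]<.085)
print('lug',l.sum(),X[l].mean(0))
sh=(uu>225)&(uu<330)&(vv>125)&(vv<225)&(X[...,2]>.075)&(X[...,2]<.105)
print('shaker top',cv2.minAreaRect((X[sh][:,:2]*1000).astype(np.float32)))
E
```

```text
(520, 820, 3)
jack rect ((430.1263732910156, -303.36865234375), (279.2402648925781, 194.38961791992188), 0.19386892020702362)
0.004 1520 [ 0.44148212 -0.29553483  0.00758727]
0.045 642 [ 0.47119005 -0.28298272  0.05574505]
0.065 418 [ 0.35321672 -0.32247592  0.08956016]
saddle 222 [ 0.52814298 -0.26501537  0.05343799] ((528.1022338867188, -264.9425048828125), 20.203887939453125)
lug 523 [0.6365229  0.05488695 0.07615575]
shaker top ((703.5458984375, 50.51020431518555), (195.49754333496094, 195.49559020996094), 87.28372955322266)
```

View pics/crop1.png

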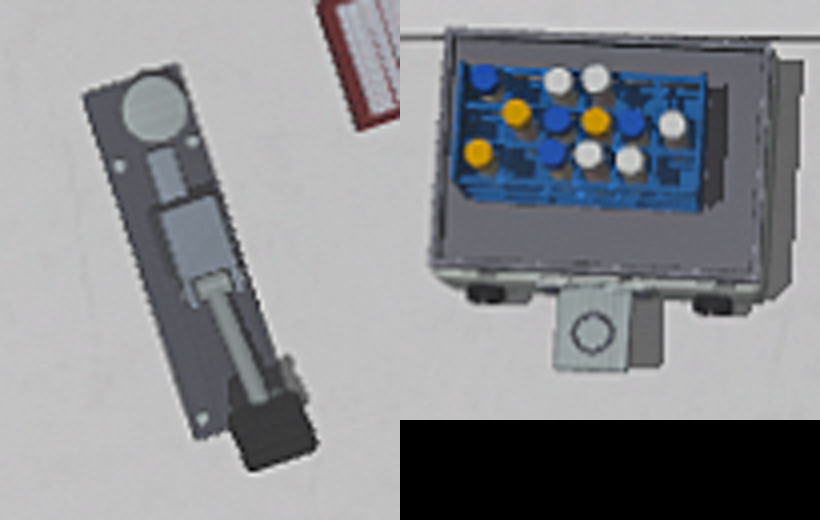

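```bash
python3 - <<'E'
from h import *
X=np.load('X0.npy');vv,uu=np.mgrid[0:480,0:640];p=np.load('top0p.npy').astype(int)
j=(uu>380)&(uu<460)&(vv>235)&(vv<350)
# base plate
b=j&(X[...,2]>.004)&(X[...,2]<.012)&(p.sum(2)<330)
# housing top
h=j&(X[...,2]>.054)&(X[...,2]<.062)&(X[...,0]<.48)&(X[...,0]>.40)
print('house',h.sum(),cv2.minAreaRect((X[h][:,:2]*1000).astype(np.float32)),X[h].mean(0))
pd=j&(X[...,2]>.07)&(p.sum(2)<150)
print('pad',pd.sum(),X[pd].mean(0),cv2.minAreaRect((X[pd][:,:2]*1000).astype(np.float32)))
# grid fit of jack pose by reprojection of plate outline: use color: table bright, jack dark
q=X[b][:,:2]
print('base',cv2.minAreaRect((q*1000).astype(np.float32)))
c=camera_info('top');print(np.round(-np.array(c['R']).T@np.array(c['t']),3), c['fx'])
# lug
l=(uu>255)&(uu<292)&(vv>197)&(vv<222)&(X[...,2]>.068)&(X[...,2]<.085)
print('lug',l.sum(),cv2.minAreaRect((X[l][:,:2]*1000).astype(np.float32)),X[l].mean(0))
R=unproj('top',[272.9],[207.9],[1.]);C=-np.array(c['R']).T@np.array(c['t']);s=(.076-C[2])/(R[0,2]-C[2]);print('ring',C+s*(R[0]-C))
sh=(uu>225)&(uu<330)&(vv>125)&(vv<225)&(X[...,2]>.090)&(X[...,2]<.099)
sh&=~((uu>237)&(uu<307)&(vv>138)&(vv<182))
print(sh.sum(),cv2.minAreaRect((X[sh][:,:2]*1000).astype(np.float32)))
# rack
sc=(uu>230)&(uu<310)&(vv>130)&(vv<185)&(X[...,2]>.12);print('rack',cv2.minAreaRect((X[sc][:,:2]*1000).astype(np.float32)),X[sc][:,2].max(),sc.sum())
# front face
E
```

```text
house 345 ((437.4432373046875, -294.51580810546875), (74.7500991821289, 35.98298263549805), 21.40117835998535) [ 0.44273982 -0.29241311  0.05763791]
pad 300 [ 0.34465995 -0.32383228  0.10202123] ((396.3582458496094, -201.67750549316406), (322.34710693359375, 50.74671173095703), 66.78547668457031)
base ((458.4013671875, -343.43707275390625), (225.02706909179688, 172.2667999267578), 17.23158073425293)
[ 0.483 -0.064  1.204] 486.8175610299302
lug 371 ((629.0424194335938, 52.0137825012207), (51.38861846923828, 46.95576477050781), 87.0969009399414) [0.62849019 0.05502984 0.07583329]
ring [0.62679305 0.05513641 0.076     ]
846 ((729.9888305664062, 50.84817123413086), (191.4877166748047, 143.85360717773438), 87.63650512695312)
rack ((625.3606567382812, 37.83087921142578), (316.5175476074219, 147.5216064453125), 10.507925033569336) 1.203799226323047 1415
```

```bash
python3 - <<'E'
from h import *
from scipy.optimize import least_squares
def px(x,y,u0,v0): return [(x+.5)/4-.5+u0,(y+.5)/4-.5+v0]
# jack model pts (x from housing, y, z)
M=[([102,32,8],px(84,94,370,225)),([102,-32,8],px(181,64,370,225)),([-123,32,8],px(197,440,370,225)),([80,0,54],px(155,107,370,225)),
   ([22,18,58],px(161,213,370,225)),([22,-18,58],px(215,193,370,225))]
P=np.array([m[0] for m in M])/1e3;U=np.array([m[1] for m in M])
def f(q):
    c,s=np.cos(q[2]),np.sin(q[2]);W=np.c_[q[0]+c*P[:,0]-s*P[:,1],q[1]+s*P[:,0]+c*P[:,1],P[:,2]]
    return (proj('top',W)-U).ravel()
r=least_squares(f,[.45,-.29,.3],loss='soft_l1');print(r.x,np.degrees(r.x[2]),np.round(r.fun.reshape(-1,2),1))
x,y,t=r.x
W=lambda a,b,z:[x+np.cos(t)*a-np.sin(t)*b,y+np.sin(t)*a+np.cos(t)*b,z]
print('saddle',W(.08,0,.054),'pad',W(-.029-.0839,0,.095))
p=np.load('scene0p.npy').copy()
pts=proj('scene',[W(.102,.032,.008),W(.102,-.032,.008),W(-.123,-.032,.008),W(-.123,.032,.008),W(.08,0,.054),W(-.113,0,.095),W(.022,.018,.058),W(.022,-.018,.058),W(-.022,-.018,.058),W(-.022,.018,.058),[.627,.055,.076]])
k=5;im=cv2.resize(p[180:400,270:400],None,fx=2.7,fy=2.7);im=np.clip(im*1.6,0,255).astype(np.uint8)
for q in pts: cv2.circle(im,tuple(int(v) for v in (q-[270,180])*2.7),2,(255,0,0),-1)
save('chk1.png',im)
E
```

```text
[ 0.45195621 -0.29114702  0.32293781] 18.50297375188938 [[-0.3 -0.1]
 [-0.1 -0.6]
 [-0.   0.6]
 [ 0.3  0.5]
 [-0.4 -0.3]
 [ 0.5 -0.1]]
saddle [np.float64(0.5278207811583567), np.float64(-0.26575870755450814), 0.054] pad [np.float64(0.3448923251220346), np.float64(-0.32697627016661623), 0.095]
```

View pics/chk1.png

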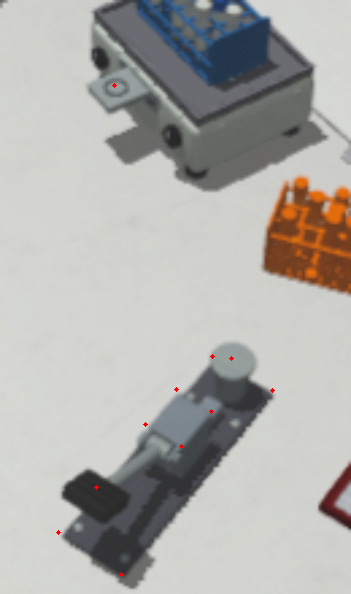

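Call:
move_arm(
  moves=[
    [10,0,-8,0,0,0],
    [30,0,-24,0,0,0],
    [60,0,-48,0,-3,0],
    [95,0,-75,0,-8,0],
    [130,0,-103,0,-13,0],
    [163,0,-130,0,-18,0],
    [196,0,-156,0,-23,0],
    [228,0,-182,0,-28,0],
    [260,0,-208,0,-33,0],
    [292,0,-234,0,-38,0],
    [324,0,-260,0,-40.7,0],
    [352,0,-285,0,-40.7,0],
    [376,0,-312,0,-40.7,0],
    [395,0,-345,0,-40.7,0],
    [406,0,-380,0,-40.7,0],
    [417,0,-417,0,-40.7,0],
    [427,0,-454,0,-40.7,0],
    [438,10,-491,0,-40.7,0],
    [449,20,-526,0,-40.7,0],
    [460,30,-560,0,-40.7,0],
  ],
  claw=87,
)

```text
time_s: 2.87
tool_pos: [0.4587, -0.0933, 0.2035]
tool_rot: [-90.0, -0.1, 18.4]
force: [1.3, -0.2, -0.2]
grip_width: 0.0873
```

Call:
move_arm(
  moves=[
    [-12,6,-32,0,0,0],
    [-25,14,-65,0,0,0],
    [-37,24,-98,0,0,0],
    [-49,36,-130,0,0,0],
    [-60,48,-158,0,0,0],
    [-67,60,-176,0,0,0],
    [-70,72,-185,0,0,0],
    [-71,82,-188,0,0,0],
    [-71,90,-188,0,0,0],
    [-71,90,-188,0,0,0],
    [-71,90,-188,0,0,0],
  ],
)

```text
time_s: 3.78
tool_pos: [0.4522, -0.2901, 0.1133]
tool_rot: [-89.9, 0.0, 18.6]
force: [0.7, -0.3, 0.5]
grip_width: 0.087
```

```bash
python3 - <<'E'
from h import *
o=env.get_obs();print(o['time_s'],o['tool_pos'],o['tool_rot'])
p,d=read_camera('scene');save('s2.png',np.clip(cv2.resize(p[250:420,250:420],None,fx=3.5,fy=3.5)*1.5,0,255).astype(np.uint8))
E
```

```text
3.7833 [ 0.45216446 -0.2901388   0.11329181] [-8.99260847e+01  5.29950213e-03  1.85635438e+01]
```

View pics/s2.png

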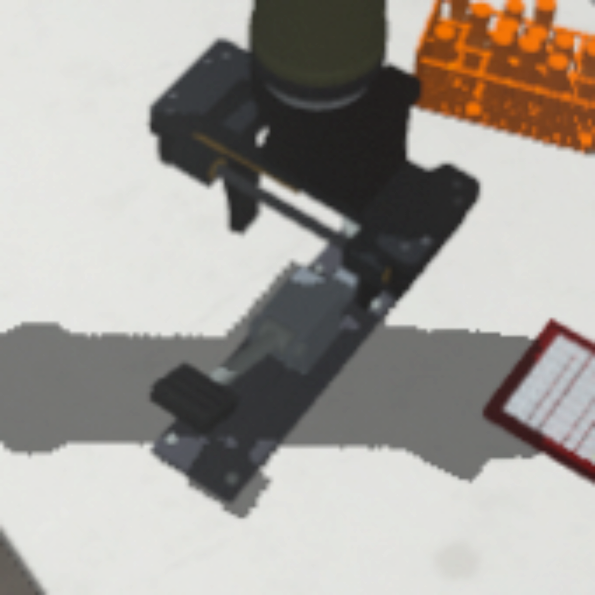

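Call:
move_arm(
  moves=[
    [0,12,0,0,0,0],
    [0,28,0,0,0,0],
    [0,44,0,0,0,0],
    [0,58,0,0,0,0],
    [0,69,0,0,0,0],
    [0,76,0,0,0,0],
    [0,77,0,0,0,0],
    [0,77,0,0,0,0],
  ],
)

```text
time_s: 4.5
tool_pos: [0.4522, -0.2913, 0.0364]
tool_rot: [-90.0, 0.0, 18.5]
force: [-0.2, -0.2, 0.5]
grip_width: 0.087
```

Call:
move_arm(
  moves=[
    [0,0,0,0,0,0],
    [0,0,0,0,0,0],
    [0,0,0,0,0,0],
    [0,0,0,0,0,0],
    [0,0,0,0,0,0],
    [0,0,0,0,0,0],
    [0,0,0,0,0,0],
    [0,0,0,0,0,0],
  ],
  claw=20,
  newtons=40,
)

```text
time_s: 5.17
tool_pos: [0.4522, -0.2914, 0.0366]
tool_rot: [-90.0, -0.0, 18.5]
force: [-0.3, -1.0, 0.6]
grip_width: 0.0417
```

Call:
move_arm(
  moves=[
    [0,0,0,0,0,0],
    [0,0,0,0,0,0],
    [0,0,0,0,0,0],
    [0,-3,0,0,0,0],
    [0,-8,0,0,0,0],
    [0,-15,0,0,0,0],
    [0,-21,0,0,0,0],
    [0,-25,0,0,0,0],
  ],
)

```text
time_s: 5.83
tool_pos: [0.4523, -0.292, 0.0623]
tool_rot: [-90.1, -0.0, 18.5]
force: [0.4, -0.1, -8.5]
grip_width: 0.0356
```

Gripped (35.6 mm) and the weight is carried (-8 N). Carry to the pre-position.

Call:
move_arm(
  moves=[
    [2,0,4,0,0.5,0],
    [5,0,12,0,1.5,0],
    [11,0,25,0,3,0],
    [19,0,43,0,5,0],
    [28,0,64,0,7.5,0],
    [39,0,88,0,10,0],
    [50,0,113,0,12.5,0],
    [61,0,139,0,15,0],
    [72,0,165,0,17.5,0],
    [84,0,190,0,20,0],
    [95,0,216,0,22.5,0],
    [106,0,241,0,25,0],
    [117,0,266,0,27.5,0],
    [128,0,290,0,30,0],
    [138,0,312,0,32.5,0],
    [146,0,331,0,34.5,0],
    [153,0,346,0,36.5,0],
    [158,0,357,0,37.5,0],
    [160,0,363,0,38.3,0],
    [161,0,365,0,38.5,0],
  ],
)

```text
time_s: 7.5
tool_pos: [0.4888, 0.1077, 0.0614]
tool_rot: [-90.0, 0.0, -19.9]
force: [-0.4, 0.3, -7.7]
grip_width: 0.036
```

Call:
move_arm(
  moves=[
    [0,4,0,0,0,0],
    [0,10,0,0,0,0],
    [0,16,0,0,0,0],
    [0,20,0,0,0,0],
    [0,22,0,0,0,0],
    [0,22,0,0,0,0],
    [0,22,0,0,0,0],
  ],
)

```text
time_s: 8.08
tool_pos: [0.4891, 0.1055, 0.0394]
tool_rot: [-90.0, 0.0, -20.0]
force: [0.2, -0.4, -7.6]
grip_width: 0.0356
```

```bash
python3 - <<'E'
from h import *
o=env.get_obs();print(o['time_s'],o['tool_pos'],o['tool_rot'],o['force'])
p,d=read_camera('scene');save('s3.png',np.clip(cv2.resize(p[150:340,240:430],None,fx=3.1,fy=3.1)*1.5,0,255).astype(np.uint8))
p,d=read_camera('top');save('t3.png',np.clip(cv2.resize(p[120:320,200:400],None,fx=3,fy=3)*1.5,0,255).astype(np.uint8))
np.save('t3d.npy',d);np.save('t3p.npy',p)
E
```

```text
8.0833 [0.48913465 0.10546012 0.03939613] [-9.00161405e+01  6.86513822e-03 -2.00447243e+01] [ 0.24861979 -0.41682665 -7.63556609]
```

View pics/s3.png

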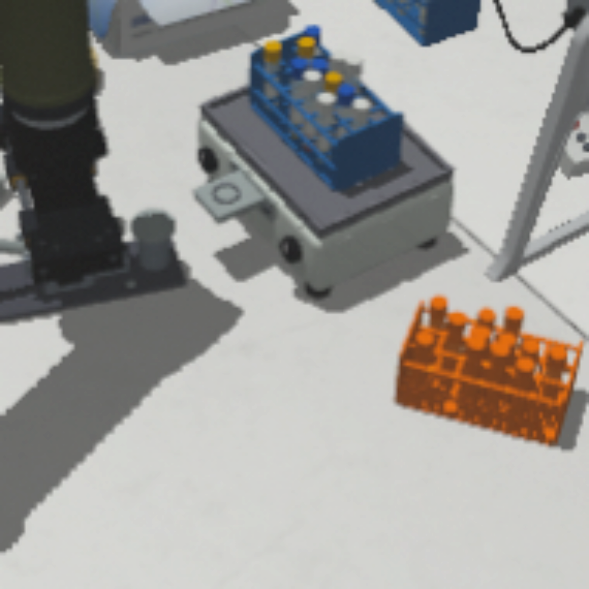

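View pics/t3.png

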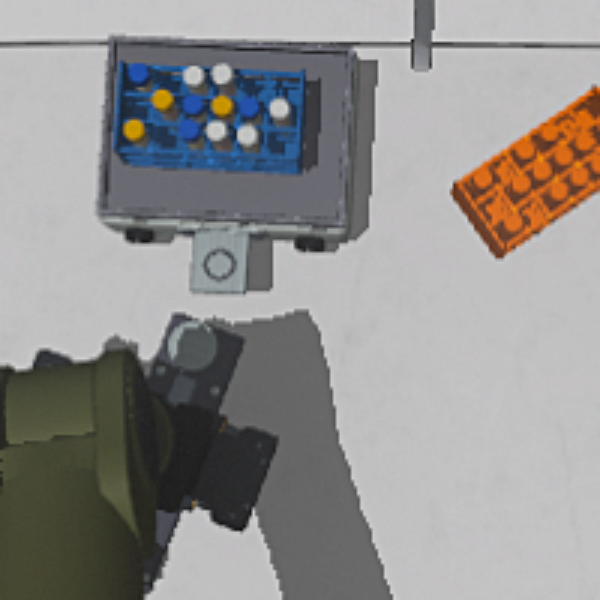

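```bash
python3 - <<'E'
from h import *
d=np.load('t3d.npy');vv,uu=np.mgrid[0:480,0:640];X=unproj('top',uu,vv,d).reshape(480,640,3)
s=(uu>250)&(uu<285)&(vv>222)&(vv<250)&(X[...,2]>.048)&(X[...,2]<.066)&(X[...,0]>.54)
print(s.sum(),X[s].mean(0),cv2.minEnclosingCircle((X[s][:,:2]*1000).astype(np.float32)))
c=camera_info('top');C=-np.array(c['R']).T@np.array(c['t'])
def at(x,y,z):
    R=unproj('top',[200+(x+.5)/3-.5],[120+(y+.5)/3-.5],[1.])[0];return C+(z-C[2])/(R[2]-C[2])*(R-C)
print('sad',at(193,345,.057),'ring',at(219.5,264.5,.0765))
E
```

```text
219 [0.56549881 0.07775868 0.05675559] ((565.46240234375, 77.84937286376953), 19.744625091552734)
sad [0.56526488 0.0772507  0.057     ] ring [0.62688512 0.05524266 0.0765    ]
```

Call:
move_arm(
  moves=[
    [1,0,0,0,0,0],
    [4,0,0,0,0,0],
    [8,0,0,0,0,0],
    [13,0,0,0,0,0],
    [18,0,0,0,0,0],
    [23,0,0,0,0,0],
    [28,0,0,0,0,0],
    [33,0,0,0,0,0],
    [38,0,0,0,0,0],
    [43,0,0,0,0,0],
    [48,0,0,0,0,0],
    [53,0,0,0,0,0],
    [58,0,1,0,0,0],
    [62,0,1,0,0,0],
    [65,0,1,0,0,0],
    [67,0,1,0,0,0],
    [69,0,1,0,0,0],
    [69,0,1,0,0,0],
    [69,0,1,0,0,0],
  ],
)

```text
time_s: 9.77
tool_pos: [0.5542, 0.0831, 0.0395]
tool_rot: [-90.0, 0.0, -20.0]
force: [0.2, -0.1, -8.0]
grip_width: 0.0358
```

Call:
move_arm(
  moves=[
    [0,0.5,0,0,0,0],
    [0,1.2,0,0,0,0],
    [0,2,0,0,0,0],
    [0,2.6,0,0,0,0],
    [0,3,0,0,0,0],
    [0,3,0,0,0,0],
    [0,3,0,0,0,0],
  ],
)

```text
time_s: 10.35
tool_pos: [0.5543, 0.0832, 0.0366]
tool_rot: [-90.0, 0.0, -20.0]
force: [-0.3, 0.4, -7.4]
grip_width: 0.0357
```

```bash
python3 - <<'E'
from h import *
o=env.get_obs();print(o['time_s'],o['tool_pos'],o['tool_rot'],o['force'])
p,d=read_camera('scene');save('s4.png',np.clip(cv2.resize(p[150:300,240:400],None,fx=4,fy=4)*1.5,0,255).astype(np.uint8))
E
```

```text
10.35 [0.55428658 0.08318104 0.03659836] [-8.99923866e+01  4.45948086e-03 -2.00165842e+01] [-0.28337788  0.4005575  -7.44886076]
```

View pics/s4.png

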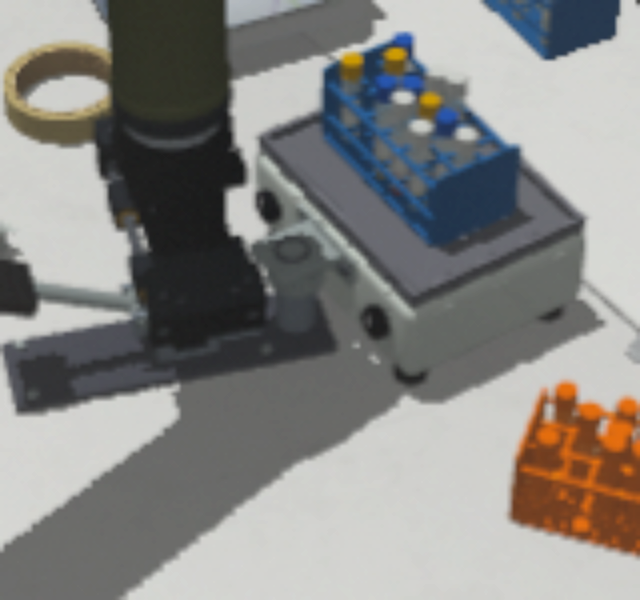

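Call:
move_arm(
  moves=[
    [0,0.3,0,0,0,0],
    [0,0.6,0,0,0,0],
    [0,0.9,0,0,0,0],
    [0,0.9,0,0,0,0],
    [0,0.9,0,0,0,0],
  ],
)

```text
time_s: 10.82
tool_pos: [0.5543, 0.0831, 0.0365]
tool_rot: [-90.0, 0.0, -20.0]
force: [-5.5, -0.7, 4.2]
grip_width: 0.0355
```

Call:
move_arm(
  moves=[
    [0,-0.4,0,0,0,0],
    [0,-0.4,0,0,0,0],
    [0,-0.4,0,0,0,0],
    [0,-0.4,0,0,0,0],
    [0,-0.4,0,0,0,0],
    [0,-0.4,0,0,0,0],
  ],
  claw=65,
)

```text
time_s: 11.32
tool_pos: [0.5546, 0.0832, 0.0362]
tool_rot: [-90.0, -0.0, -20.0]
force: [0.6, 0.9, 0.4]
grip_width: 0.0628
```

Call:
move_arm(
  moves=[
    [0,-5,0,0,0,0],
    [0,-15,0,0,0,0],
    [0,-30,0,0,0,0],
    [-3,-48,0,0,0,0],
    [-12,-66,0,0,0,0],
    [-28,-82,0,0,0,0],
    [-50,-96,0,0,0,0],
    [-72,-106,0,0,0,0],
    [-90,-110,0,0,0,0],
    [-102,-110,0,0,0,0],
    [-108,-110,0,0,0,0],
    [-110,-110,0,0,0,0],
    [-110,-110,0,0,0,0],
  ],
)

```text
time_s: 12.4
tool_pos: [0.4512, 0.1208, 0.1465]
tool_rot: [-90.0, -0.0, -20.0]
force: [0.6, 0.8, -0.5]
grip_width: 0.0651
```

```bash
python3 - <<'E'
from h import *
o=env.get_obs();print(o['time_s'],o['tool_pos'],o['tool_rot'],o['force'],o['grip_width'])
p,d=read_camera('scene');save('s5.png',np.clip(cv2.resize(p[150:300,240:400],None,fx=4,fy=4)*1.5,0,255).astype(np.uint8))
p,d=read_camera('top');save('t5.png',np.clip(cv2.resize(p[120:320,200:350],None,fx=3,fy=3)*1.5,0,255).astype(np.uint8))
np.save('t5d.npy',d);np.save('t5p.npy',p)
E
```

```text
12.4 [0.45117124 0.12075483 0.14650746] [-8.99544117e+01 -3.18109244e-02 -2.00098072e+01] [ 0.58035232  0.77630536 -0.46539194] 0.06513641304418887
```

View pics/s5.png

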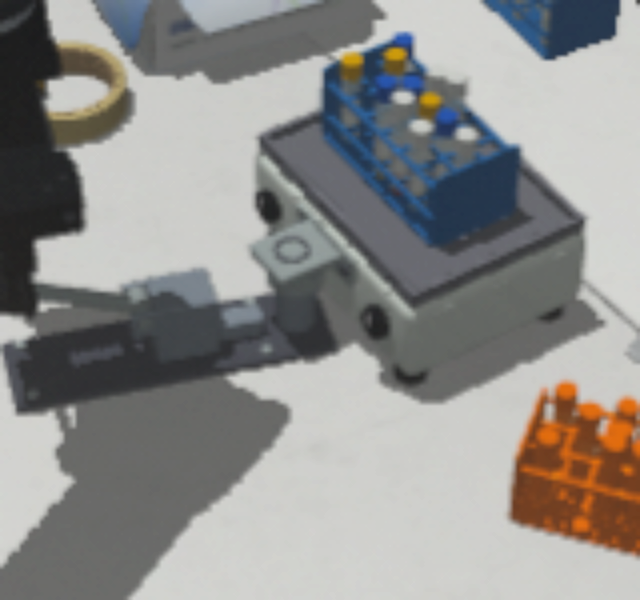

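View pics/t5.png

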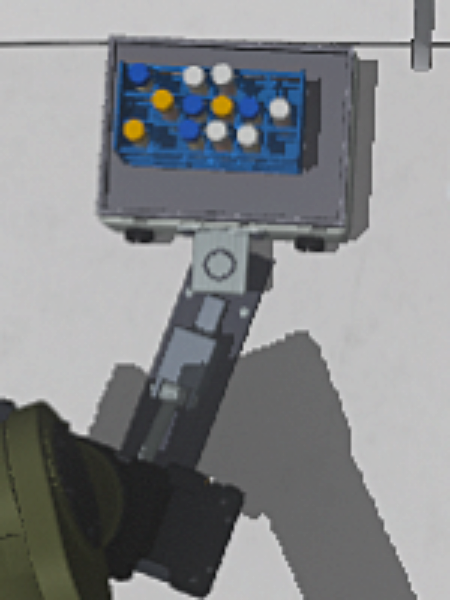

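```bash
python3 - <<'E'
from h import *
p=np.load('t5p.npy')
x,y,t=.5546,.0831,np.radians(-20)
W=lambda a,b,z:[x+np.cos(t)*a-np.sin(t)*b,y+np.sin(t)*a+np.cos(t)*b,z]
pts=proj('top',[W(.102,.032,.008),W(.102,-.032,.008),W(.022,.018,.058),W(.022,-.018,.058),W(-.022,-.018,.058),W(-.022,.018,.058),[.627,.0552,.076]])
im=np.clip(cv2.resize(p[185:275,240:310],None,fx=6,fy=6,interpolation=cv2.INTER_CUBIC)*1.6,0,255).astype(np.uint8)
for q in pts: cv2.circle(im,tuple(int(round(v)) for v in (q-[240,185]+.5)*6-.5),3,(255,0,0),-1)
save('t5c.png',im)
E
```

```text
(no output)
```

View pics/t5c.png

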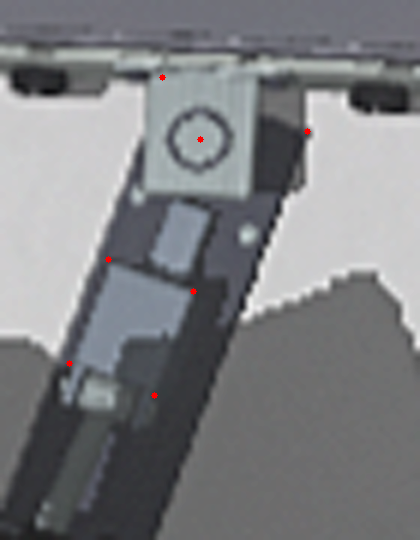

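Call:
move_arm(
  moves=[
    [0,0,0,0,0,0],
    [0,2,0,0,0,0],
    [0,6,0,0,0,0],
    [1,12,0,0,0,0],
    [1,18,0,0,0,0],
    [2,24,0,0,0,0],
    [2,29,0,0,0,0],
    [2,32,0,0,0,0],
    [2,34,0,0,0,0],
    [2,34,0,0,0,0],
    [2,34,0,0,0,0],
  ],
  claw=0,
  newtons=20,
)

```text
time_s: 13.42
tool_pos: [0.4529, 0.1201, 0.1121]
tool_rot: [-90.0, -0.0, -20.0]
force: [-0.1, 0.3, -0.1]
grip_width: 0.0028
```

```bash
python3 - <<'E'
from h import *
o=env.get_obs();print(o['time_s'],o['tool_pos'],o['tool_rot'],o['force'],o['grip_width'])
p,d=read_camera('scene');save('s6.png',np.clip(cv2.resize(p[170:290,170:350],None,fx=4,fy=4)*1.6,0,255).astype(np.uint8))
E
```

```text
13.4167 [0.45293013 0.12009797 0.11210318] [-8.99942856e+01 -6.40776212e-03 -2.00160253e+01] [-0.07825324  0.30063412 -0.09593638] 0.002782938309324061
```

View pics/s6.png

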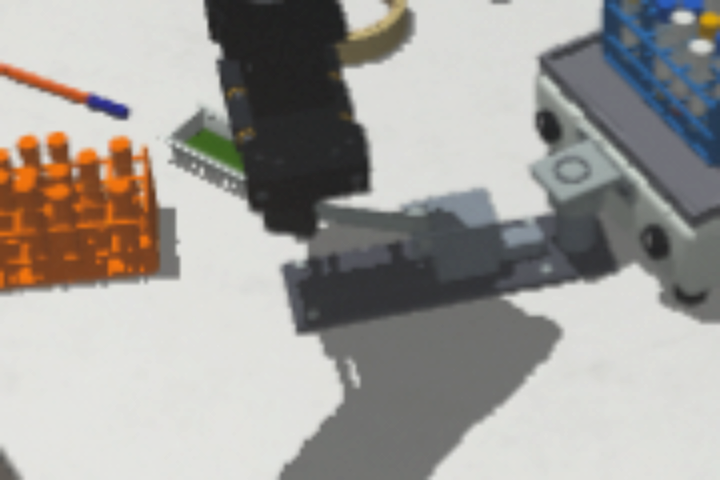

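Call:
move_arm(
  moves=[
    [0,0.5,0,0,0,0],
    [0,1.2,0,0,0,0],
    [0,2,0,0,0,0],
    [0,2.9,0,0,0,0],
    [-0.2,3.9,0,0,0,0],
    [-0.6,4.9,0,0,0,0],
    [-1,5.9,0,0,0,0],
    [-1.5,6.9,0,0,0,0],
    [-2,7.9,0,0,0,0],
    [-2.5,8.9,0,0,0,0],
    [-3,9.9,0,0,0,0],
    [-3.4,10.9,0,0,0,0],
    [-3.8,11.9,0,0,0,0],
    [-4.2,12.9,0,0,0,0],
    [-4.6,13.9,0,0,0,0],
    [-5,14.9,0,0,0,0],
    [-5.4,15.9,0,0,0,0],
    [-5.7,16.8,0,0,0,0],
    [-6,17.5,0,0,0,0],
    [-6.2,18,0,0,0,0],
  ],
)

```text
time_s: 15.13
tool_pos: [0.4473, 0.1223, 0.0946]
tool_rot: [-90.0, -0.0, -20.0]
force: [-1.6, -0.5, 7.9]
grip_width: 0.0003
```

Call:
move_arm(
  moves=[
    [-0.2,0.4,0,0,0,0],
    [-0.4,1,0,0,0,0],
    [-0.7,1.8,0,0,0,0],
    [-1,2.7,0,0,0,0],
    [-1.3,3.6,0,0,0,0],
    [-1.6,4.5,0,0,0,0],
    [-1.9,5.4,0,0,0,0],
    [-2.1,6.3,0,0,0,0],
    [-2.4,7.2,0,0,0,0],
    [-2.7,8.1,0,0,0,0],
    [-2.9,9,0,0,0,0],
    [-3.1,9.9,0,0,0,0],
    [-3.3,10.8,0,0,0,0],
    [-3.5,11.7,0,0,0,0],
    [-3.7,12.6,0,0,0,0],
    [-3.9,13.5,0,0,0,0],
    [-4,14.3,0,0,0,0],
    [-4.2,15,0,0,0,0],
    [-4.3,15.6,0,0,0,0],
    [-4.4,16,0,0,0,0],
  ],
)

```text
time_s: 16.8
tool_pos: [0.4433, 0.1237, 0.0787]
tool_rot: [-90.0, -0.0, -20.0]
force: [-1.9, -0.6, 8.9]
grip_width: 0.0004
```

```bash
python3 - <<'E'
from h import *
o=env.get_obs();print(o['time_s'],o['tool_pos'],o['tool_rot'],o['force'],o['grip_width'])
p,d=read_camera('scene');save('s7.png',np.clip(cv2.resize(p[150:290,190:390],None,fx=4,fy=4)*1.6,0,255).astype(np.uint8))
E
```

```text
16.8 [0.44328605 0.12372163 0.07867007] [-8.99700243e+01 -2.59934630e-02 -2.00200697e+01] [-1.85600295 -0.64679604  8.90581929] 0.0003695807268009763
```

View pics/s7.png

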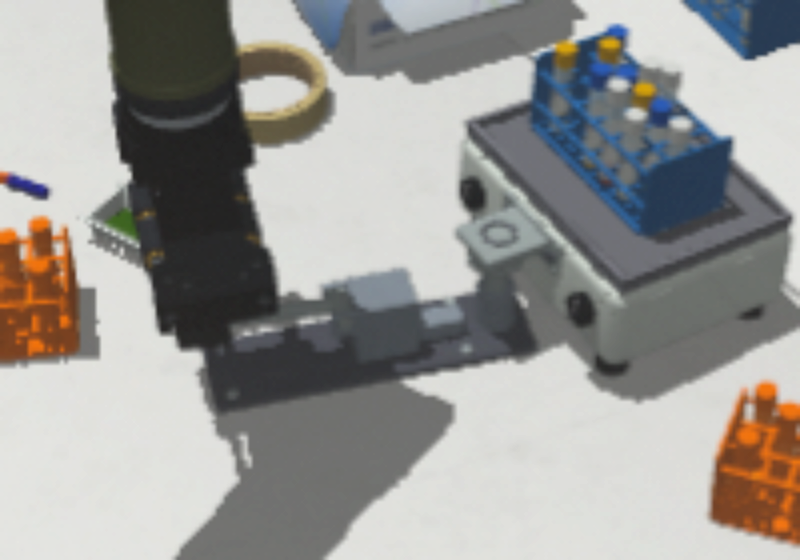

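Call:
move_arm(
  moves=[
    [-0.1,0.4,0,0,0,0],
    [-0.2,1,0,0,0,0],
    [-0.3,1.8,0,0,0,0],
    [-0.4,2.6,0,0,0,0],
    [-0.5,3.5,0,0,0,0],
    [-0.6,4.4,0,0,0,0],
    [-0.7,5.3,0,0,0,0],
    [-0.8,6.2,0,0,0,0],
    [-0.9,7,0,0,0,0],
    [-1,7.8,0,0,0,0],
    [-1,8.5,0,0,0,0],
    [-1,9.1,0,0,0,0],
    [-1,9.6,0,0,0,0],
    [-1,10,0,0,0,0],
    [-1,10.3,0,0,0,0],
    [-1,10.5,0,0,0,0],
  ],
)

```text
time_s: 18.18
tool_pos: [0.4421, 0.1242, 0.0683]
tool_rot: [-90.0, 0.0, -20.0]
force: [-4.0, 0.1, 12.0]
grip_width: 0.0001
```

Call:
move_arm(
  moves=[
    [0,0.3,0,0,0,0],
    [0,0.6,0,0,0,0],
    [0,0.9,0,0,0,0],
    [0,1.1,0,0,0,0],
    [0,1.2,0,0,0,0],
  ],
)

```text
time_s: 18.6
tool_pos: [0.4421, 0.1242, 0.068]
tool_rot: [-90.0, 0.0, -20.0]
force: [-7.6, -2.3, 19.0]
grip_width: 0.0003
```

```bash
python3 - <<'E'
from h import *
p,d=read_camera('scene');save('s8.png',np.clip(cv2.resize(p[150:290,190:390],None,fx=4,fy=4)*1.6,0,255).astype(np.uint8))
p,d=read_camera('top');save('t8.png',np.clip(cv2.resize(p[120:270,220:330],None,fx=4,fy=4,interpolation=cv2.INTER_CUBIC)*1.5,0,255).astype(np.uint8))
vv,uu=np.mgrid[0:480,0:640];X=unproj('top',uu,vv,d).reshape(480,640,3)
l=(uu>262)&(uu<284)&(vv>198)&(vv<216)&(X[...,2]>.06);print(X[l].mean(0))
np.save('t8d.npy',d)
E
```

```text
[0.62920064 0.05494531 0.09399681]
```

View pics/s8.png

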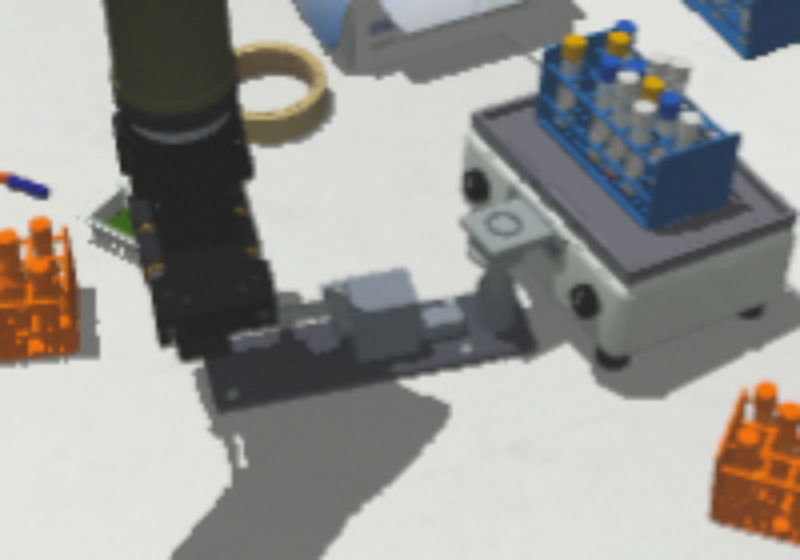

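View pics/t8.png

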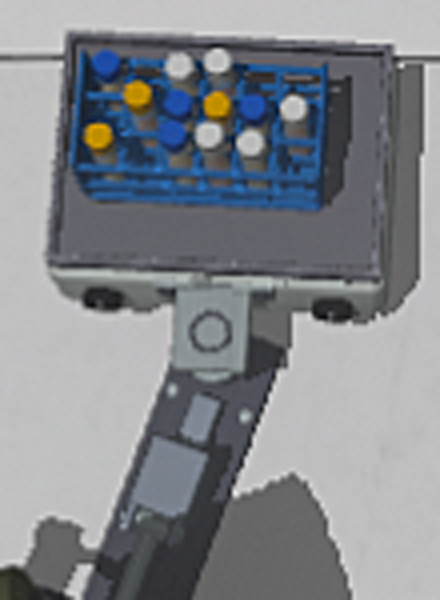

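Call:
move_arm(
  moves=[
    [0,-0.4,0,0,0,0],
    [0,-0.9,0,0,0,0],
    [0,-1.5,0,0,0,0],
    [0,-2.2,0,0,0,0],
    [0.2,-3,0,0,0,0],
    [0.3,-3.9,0,0,0,0],
    [0.5,-4.8,0,0,0,0],
    [0.6,-5.7,0,0,0,0],
    [0.8,-6.6,0,0,0,0],
    [0.9,-7.5,0,0,0,0],
    [1.1,-8.4,0,0,0,0],
    [1.3,-9.3,0,0,0,0],
    [1.5,-10.2,0,0,0,0],
    [1.7,-11.1,0,0,0,0],
    [1.9,-12,0,0,0,0],
    [2.1,-12.9,0,0,0,0],
    [2.3,-13.8,0,0,0,0],
    [2.5,-14.7,0,0,0,0],
    [2.7,-15.6,0,0,0,0],
    [2.9,-16.5,0,0,0,0],
  ],
)

```text
time_s: 20.37
tool_pos: [0.4444, 0.1233, 0.0832]
tool_rot: [-90.0, 0.0, -20.0]
force: [-3.3, 0.3, 7.7]
grip_width: -0.0001
```

Call:
move_arm(
  moves=[
    [0.3,-0.9,0,0,0,0],
    [0.6,-1.8,0,0,0,0],
    [0.9,-2.6,0,0,0,0],
    [1.2,-3.4,0,0,0,0],
    [1.4,-4.2,0,0,0,0],
    [1.7,-5,0,0,0,0],
    [2,-5.7,0,0,0,0],
    [2.2,-6.4,0,0,0,0],
    [2.5,-7.1,0,0,0,0],
    [2.7,-7.8,0,0,0,0],
    [3,-8.5,0,0,0,0],
    [3.2,-9.1,0,0,0,0],
    [3.5,-9.7,0,0,0,0],
    [3.7,-10.3,0,0,0,0],
    [4,-11,0,0,0,0],
    [4.3,-11.8,0,0,0,0],
    [4.7,-12.7,0,0,0,0],
    [5.1,-13.7,0,0,0,0],
    [5.5,-14.7,0,0,0,0],
    [6,-15.7,0,0,0,0],
  ],
)

```text
time_s: 22.03
tool_pos: [0.4503, 0.1212, 0.0986]
tool_rot: [-90.0, 0.0, -20.0]
force: [-0.9, 1.1, 3.8]
grip_width: 0.0008
```

Call:
move_arm(
  moves=[
    [0.5,-1,0,0,0,0],
    [1,-2,0,0,0,0],
    [1.5,-3,0,0,0,0],
    [2,-4,0,0,0,0],
    [2.4,-5.2,0,0,0,0],
    [2.6,-6.6,0,0,0,0],
    [2.6,-8.3,0,0,0,0],
    [2.6,-10,0,0,0,0],
    [2.6,-12,0,0,0,0],
    [2.6,-13.5,0,0,0,0],
    [2.6,-14,0,0,0,0],
    [2.6,-14,0,0,0,0],
  ],
)

```text
time_s: 23.03
tool_pos: [0.4524, 0.1201, 0.1124]
tool_rot: [-90.0, 0.0, -20.0]
force: [-0.6, -0.3, 0.2]
grip_width: 0.0005
```

```bash
python3 - <<'E'
from h import *
o=env.get_obs();print(o['time_s'],o['tool_pos'],o['tool_rot'],o['force'],o['grip_width'])
p,d=read_camera('scene');save('s9.png',np.clip(cv2.resize(p[150:290,190:390],None,fx=4,fy=4)*1.6,0,255).astype(np.uint8))
p,d=read_camera('top');save('t9.png',np.clip(cv2.resize(p[120:270,220:330],None,fx=4,fy=4,interpolation=cv2.INTER_CUBIC)*1.5,0,255).astype(np.uint8))
vv,uu=np.mgrid[0:480,0:640];X=unproj('top',uu,vv,d).reshape(480,640,3)
l=(uu>262)&(uu<284)&(vv>198)&(vv<216)&(X[...,2]>.06);print(X[l].mean(0))
E
```

```text
23.0333 [0.45241454 0.12006544 0.11241657] [-9.00171466e+01  2.86569958e-02 -2.00106904e+01] [-0.64473539 -0.27907018  0.245813  ] 0.0004914093552364564
[0.62804618 0.05450698 0.08284105]
```

View pics/s9.png

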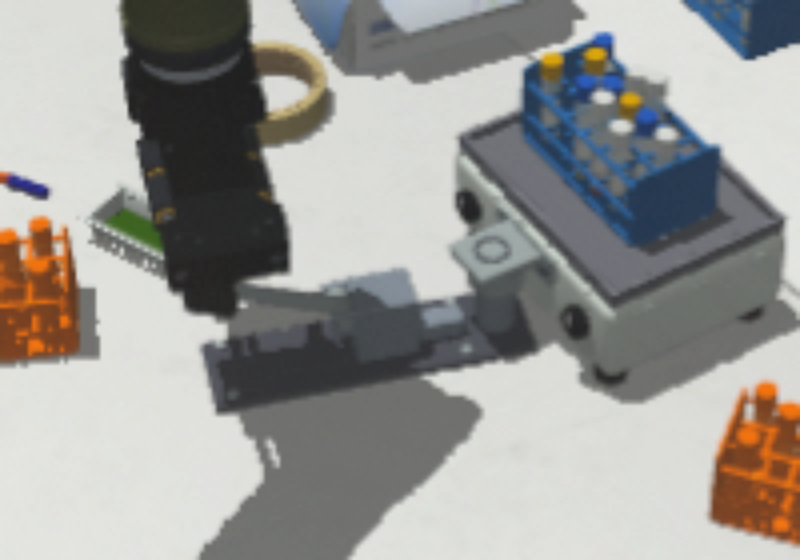

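View pics/t9.png

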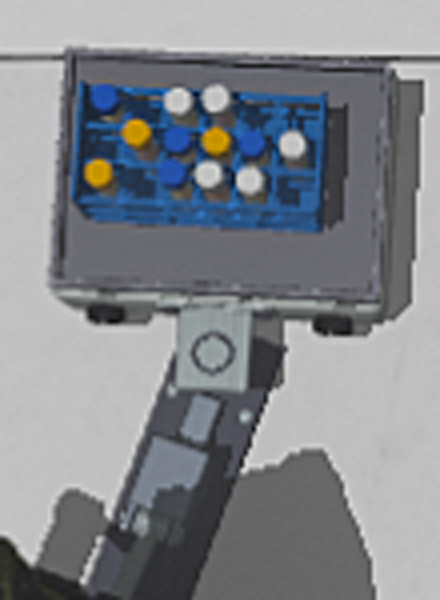

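```bash
python3 - <<'E'
from h import *
vv,uu=np.mgrid[0:480,0:640]
p,d=read_camera('top')
p0=np.load('t5p.npy')
for n,dd in(('before',np.load('t5d.npy')),('up',np.load('t8d.npy')),('now',d)):
    X=unproj('top',uu,vv,dd).reshape(480,640,3)
    l=(uu>266)&(uu<280)&(vv>203)&(vv<214)&(X[...,2]>.06)
    s=(uu>240)&(uu<310)&(vv>182)&(vv<188)&(X[...,2]>.06)
    t=(uu>245)&(uu<300)&(vv>140)&(vv<175)&(X[...,2]>.12)
    print(n,np.median(X[l],0),np.median(X[s],0),X[t].mean(0))
print(np.abs(p.astype(int)-p0)[125:225,225:330].mean(), env.get_obs()['force'])
E
```

```text
before [0.62526859 0.05476851 0.07635431] [0.67875032 0.04980208 0.08805027] [0.72797243 0.05265372 0.15711862]
up [0.62372425 0.0527159  0.09513897] [0.67517043 0.04817258 0.10436358] [0.7353796  0.05018385 0.15804353]
now [0.62537249 0.05483084 0.07615254] [0.67869315 0.05008649 0.08788591] [0.72761551 0.05252726 0.15884184]
0.7995873015873016 [-0.05960851 -0.28275876 -0.06425081]
```

The shaker is back on its feet in its original place and the handle is fully up. Now the second stroke.

Call:
move_arm(
  moves=[
    [0,0.5,0,0,0,0],
    [0,1.2,0,0,0,0],
    [0,2,0,0,0,0],
    [0,2.9,0,0,0,0],
    [-0.2,3.9,0,0,0,0],
    [-0.6,4.9,0,0,0,0],
    [-1,5.9,0,0,0,0],
    [-1.5,6.9,0,0,0,0],
    [-2,7.9,0,0,0,0],
    [-2.5,8.9,0,0,0,0],
    [-3,9.9,0,0,0,0],
    [-3.4,10.9,0,0,0,0],
    [-3.8,11.9,0,0,0,0],
    [-4.2,12.9,0,0,0,0],
    [-4.6,13.9,0,0,0,0],
    [-5,14.9,0,0,0,0],
    [-5.4,15.9,0,0,0,0],
    [-5.7,16.8,0,0,0,0],
    [-6,17.5,0,0,0,0],
    [-6.2,18,0,0,0,0],
  ],
)

```text
time_s: 24.85
tool_pos: [0.4472, 0.1222, 0.0951]
tool_rot: [-90.0, -0.0, -20.0]
force: [-1.5, -2.0, 8.6]
grip_width: 0.0005
```

Call:
move_arm(
  moves=[
    [-0.2,0.4,0,0,0,0],
    [-0.4,1,0,0,0,0],
    [-0.7,1.8,0,0,0,0],
    [-1,2.7,0,0,0,0],
    [-1.3,3.6,0,0,0,0],
    [-1.6,4.5,0,0,0,0],
    [-1.9,5.4,0,0,0,0],
    [-2.1,6.3,0,0,0,0],
    [-2.4,7.2,0,0,0,0],
    [-2.7,8.1,0,0,0,0],
    [-2.9,9,0,0,0,0],
    [-3.1,9.9,0,0,0,0],
    [-3.3,10.8,0,0,0,0],
    [-3.5,11.7,0,0,0,0],
    [-3.7,12.6,0,0,0,0],
    [-3.9,13.5,0,0,0,0],
    [-4,14.3,0,0,0,0],
    [-4.2,15,0,0,0,0],
    [-4.3,15.6,0,0,0,0],
    [-4.4,16,0,0,0,0],
  ],
)

```text
time_s: 26.52
tool_pos: [0.4431, 0.1237, 0.0791]
tool_rot: [-90.0, -0.0, -20.0]
force: [-1.9, -0.5, 8.8]
grip_width: 0.0006
```

Call:
move_arm(
  moves=[
    [-0.1,0.4,0,0,0,0],
    [-0.2,1,0,0,0,0],
    [-0.3,1.8,0,0,0,0],
    [-0.4,2.6,0,0,0,0],
    [-0.5,3.5,0,0,0,0],
    [-0.6,4.4,0,0,0,0],
    [-0.7,5.3,0,0,0,0],
    [-0.8,6.2,0,0,0,0],
    [-0.9,7,0,0,0,0],
    [-1,7.8,0,0,0,0],
    [-1,8.5,0,0,0,0],
    [-1,9.1,0,0,0,0],
    [-1,9.6,0,0,0,0],
    [-1,10,0,0,0,0],
    [-1,10.3,0,0,0,0],
    [-1,10.5,0,0,0,0],
  ],
)

```text
time_s: 27.85
tool_pos: [0.4418, 0.1242, 0.0686]
tool_rot: [-90.0, 0.0, -20.0]
force: [-3.1, -0.9, 10.0]
grip_width: 0.0005
```

Call:
move_arm(
  moves=[
    [0,0.3,0,0,0,0],
    [0,0.6,0,0,0,0],
    [0,0.9,0,0,0,0],
    [0,1.2,0,0,0,0],
    [0,1.5,0,0,0,0],
    [0,1.7,0,0,0,0],
    [0,1.7,0,0,0,0],
    [0,1.7,0,0,0,0],
    [0,1.7,0,0,0,0],
  ],
)

```text
time_s: 28.6
tool_pos: [0.4418, 0.1242, 0.068]
tool_rot: [-90.0, 0.1, -20.0]
force: [-6.5, -2.2, 19.8]
grip_width: 0.0005
```

```bash
python3 - <<'E'
from h import *
o=env.get_obs();print(o['time_s'],o['tool_pos'],o['force'])
p,d=read_camera('scene');save('s10.png',np.clip(cv2.resize(p[150:290,190:390],None,fx=4,fy=4)*1.6,0,255).astype(np.uint8))
p,d=read_camera('top')
vv,uu=np.mgrid[0:480,0:640];X=unproj('top',uu,vv,d).reshape(480,640,3)
l=(uu>266)&(uu<280)&(vv>200)&(vv<210)&(X[...,2]>.06);print(np.median(X[l],0))
save('t10.png',np.clip(cv2.resize(p[120:270,220:330],None,fx=4,fy=4,interpolation=cv2.INTER_CUBIC)*1.5,0,255).astype(np.uint8))
E
```

```text
28.6 [0.44180878 0.12420727 0.06799427] [-6.52176645 -2.22685636 19.79362919]
[0.631087   0.05281202 0.09530846]
```

View pics/s10.png

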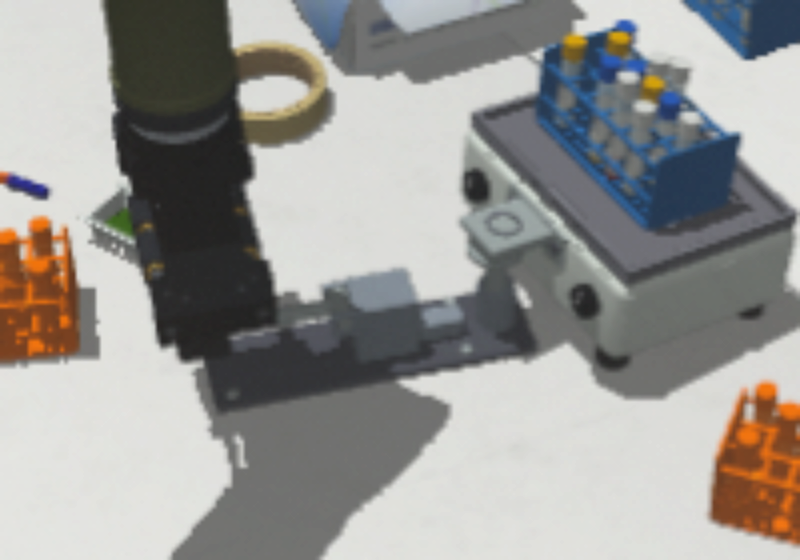

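View pics/t10.png

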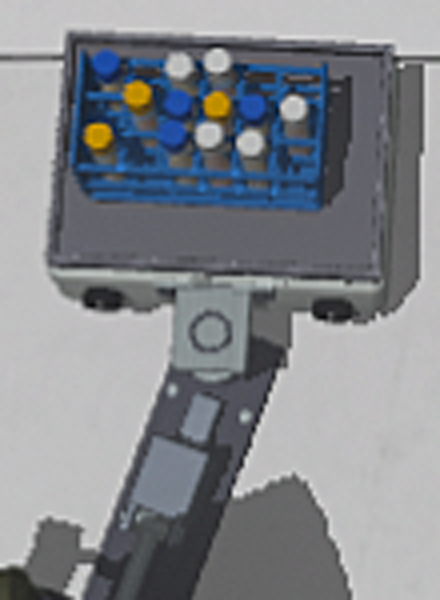

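The pictures match the first full stroke: the lug is at 95 mm, the handle is on its stop at about 20 N, and the rack is in place. Handing in.

```bash
python3 - <<'E'
from h import *
print(job.sign_off())
o=env.get_obs();print(o['time_s'],o['tool_pos'],o['force'])
E
```

```text
the job is handed in; nothing more can be done
None
the job is handed in; nothing more can be done
```

The job is done and handed in at about 28.7 s of the 54 s allowed. The arm is holding the jack's handle fully down, with the shaker's front up on the saddle.

- **Placing:** I carried the jack to the shaker and stood its saddle under the ringed lug, about 3 mm towards the shaker's back to allow for the pad's slide. The jack came in turned about 20° so the arm could reach the handle.
- **Trial stroke:** I pressed the handle to its stop over about 4–5 s, which raised the lug from 76 to 95 mm. I let it up over about 4 s; the lug then measured 76 mm again, in its original place.
- **Second stroke:** The same slow press. It ended on the stop with about 20 N on the pad, the tool at 68 mm as expected, and the lug at 95 mm.
- **Last checks:** The final pictures match those of the first stroke, with the rack standing in its place. I did not re-measure the trough, tape roll and strip plate; the arm's path stayed clear of all three.
- **Disagreements:** One lug height read 83 mm with the shaker down, because the measuring window took in part of the shaker's body. A tighter window gave 76 mm. The state could not be read after sign-off, so the final second of holding is not confirmed.

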